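# Lock the blade cassette into its bench dock

## Task

Put the lime-green blade cassette away in the bench dock: set it upright in the lane between the guide rails with its fin along the lane, at the mouth, then slide it in so that its own front edge lifts the red drop catch, and keep pushing gently against the soft spring buffer until the catch falls shut behind it. Never shove it hard against the catch or the buffer, do not touch the red catch with the gripper, leave the other things on the table where they are, and let go of the cassette when it is locked in.

Things in the scene. Friction and masses are not known exactly. Their poses are not given: they have to be found in the camera images.
- cassette_center (a point): Centre of the loose lime-green blade cassette (0.19-0.34 kg), 40 mm above its underside. Body: box 84 mm long (its x), 96 wide (y), 36 high; on it, mid-way, a black upright fin 40 long (x), 16 thick (y), from 4 mm below this point to 40 mm above: pinch it across its 16 mm from above. Stands on the green mat (3 mm thick). Either end may go in first.
- dock: Bench dock, fixed: grey floor plate 300 mm long (x), 12 thick. Origin: under the plate, 132 mm from its mouth end, on the lane's centre line; +x points into the dock, mouth at -x, y left, z up. The plate is slick; two guide rails 22 mm high above it leave a lane 100 mm wide from x -34 to +130 mm and flare towards the mouth. A stop unit (see lane) carries catch and buffer.
- entry (a point): Point on the lane's floor, on its centre line, 90 mm towards the mouth from the dock's origin, axes as the dock's: a good place to set the cassette's centre down. Its front edge is then 10 mm or more short of the catch. Sliding it in is 133 to 177 mm of straight travel along +x.
- lane (a point): Point on the lane's floor, on its centre line, 45 mm beyond the dock's origin, axes as the dock's. The stop unit (dark steel bar, catch, grey buffer block) was clamped 0 to 40 mm further in than as described, call it s, which is NOT measured: find it by feel or sight. The catch falls when the cassette's centre is at s - 2 to s + 1 mm beyond this point; it then rests within s - 4 to s + 3 mm.
- buffer (a point): Where the spring buffer's black face stands at s = 0, 81 mm beyond the dock's origin and 32 mm up; a fixed mark that does not follow s. The cassette's front edge meets the spring at s beyond it (1.5 N, then 0.6 N per mm), about 5 mm before the catch falls; solid after 8.5 mm. Over 14 N on buffer or catch fails.
- catch (a joint): Red gravity catch, left (+y) of the lane, hinged on a level pin 70 mm nearer the mouth than its nose's upright holding face (rad; 0 = down on its stop, grows as lifted, about 0.2 riding on the cassette). Its nose overlaps the cassette's left edge by 12 mm, hangs 14 mm below its top, ramped 25 degrees towards the mouth; 1 to 6 N of push lifts it. Stays below 85 mm over the table.
- orange_cassette: Bystander: an orange cassette of the same shape, on the table at the left. Origin at the centre of its underside.
- cutter: Bystander: lime and black power cutter, about 175 mm long, 36 mm high, beyond the mat. Origin under its middle.
- tape: Bystander: roll of tape 90 mm across, 24 mm high, lying flat. Origin under its centre.
- purple_pen: Bystander: purple pen 140 mm long, 11 mm thick, on a brown cardboard sheet (4 mm). Origin under its middle.
- pink_pen: Bystander: pink pen 140 mm long, 11 mm thick, on the cardboard sheet. Origin under its middle.
- glue: Bystander: small glue bottle, 32 mm across, 95 mm high, standing. Origin under its centre.
Not all that is in view belongs to the job. What is meant by the part that bears cassette_center is not pink, and is the smaller of those in its own colour.

How it is judged (in metres and radians):
On the way:
1. the cassette, upright in the lane, has lifted the catch with its own edge and carries it (value of joint catch above 0.12 rad and contact force between cassette and catch above 0.1 N and angle between cassette_center's own z axis and vertical below 0.12 rad and z of cassette_center in the frame of dock below 0.058 m), for 0.2 s.
At the end, for the whole second after the job is handed in: The red catch hangs down again (below 0.04 rad) and the cassette stands behind it in the lane: its centre 36 to 92 mm beyond the dock's origin, within 5 mm of the lane's centre line, flat on the floor (within 4 mm and 0.08 rad), along the lane within 0.1 rad, at rest and released (value of joint catch below 0.04 rad and x of cassette_center in the frame of dock between 0.036 and 0.092 m and y of cassette_center in the frame of dock between -0.005 and 0.005 m and z of cassette_center in the frame of dock below 0.056 m and angle between cassette_center's own z axis and vertical below 0.08 rad and angle between the x axis of cassette_center and the x axis of dock, either way round below 0.1 rad and linear speed of cassette below 0.02 m/s and contact force between cassette and the fingers below 0.1 N); the robot touches nothing.
It fails at once if the cassette is forced against the spring buffer or the catch with more than 14 N (contact force between cassette and plunger above 14 N or contact force between cassette and catch above 14 N).
It fails at once if the robot touches the catch itself (contact force between any of the fingers, the arm and catch above 0.5 N).
It fails at once if a bystander is moved by more than 25 mm (distance of any of orange_cassette, cutter, tape, purple_pen, pink_pen, glue from where it was at the start of the episode above 0.025 m).
It also fails if it takes over 58 s, if anything falls off the work surface, if the arm or the gripper's body presses on something with over 40 N, if the wrist force passes 120 N, or if a joint passes its speed limit or range.

## Robot

A 6-joint arm with a two-finger parallel gripper is mounted at the origin on the work surface. World frame = base frame: x ahead of the robot, y to its left, z up, the work surface at z = 0. Lengths are in m, angles in degrees, forces in N, time in s.
With the tool pointing down it reaches from about 0.35 to 0.875 m from the base axis. Payload 4.2 kg.
Tool frame: the origin (TCP) lies on the front face of the gripper's body, between the roots of the fingers; the fingertips stand 70 mm ahead of it and the grasp point (between the pads) lies 51 mm ahead of it (r.nose_length is the distance from the TCP to the fingertips, in m); z points along the fingers, y is the direction in which the jaws open and shut (so a half turn about z gives the same grasp; the last joint's range is limited). The gripper opens to 87 mm and grips with 3 to 60 N. Pads are 19 mm wide; open, the fingers measure 117 mm over their backs; the gripper's body (75 mm by 190 mm) begins 51 mm behind the grasp point.
Start: joints at [-54.511, 22.042, 0.453, 0, -68.411, -14.817], TCP at [0.221, -0.585, 0.292] pointing down, gripper open.
Joint ranges: [-179.83, 179.83], [-69.29, 118.12], [-61.27, 80.66], [-181.25, 117.63], [-171.15, -9.14], [-177.46, 177.46]. Speed limits (degrees/s): [159.86, 159.86, 180, 180, 180, 180].

## Interface

Orientations are given as a 3x3 rotation matrix whose columns are the frame's x, y, z axes.
In Python, from station import telemetry, capture, order, r gives the robot as it stands.
- The arm moves only by the tool drive_tool, never from a script. Its argument "series" is a list of rows, each a list of 4 numbers: the shift along the tool's x, y, z as a fraction of full scale, then the turn about the tool's z as a fraction of full scale. In form: [[dx, dy, dz, turn], ...]. A call has 1 to 10 rows; each row is the pose to reach, as a shift and turn from the pose commanded when the call began, along the tool's axes at that moment; what a row does not reach only later rows make up. Full scale, the value 1, is 0.12 m for a shift and 2 rad for a turn. A row lasts 1/8 s, in which the tool goes at most 62.5 mm and 10.7 degrees, less where a joint would pass 70% of its speed; a pose out of reach is approached as far as the arm can. A call with a number of a shift or a turn outside -1 to 1 is refused whole. A call with a gripper value outside its range is refused whole. "fingers" is the finger opening in mm, from 0 to 87, set as the call begins (left out, the last holds). The fingers move at their own pace and stop on an object; the grip force is fixed at half the most. Time passes only in rows, so rows that repeat a pose let the fingers close. It gives the time, the measured TCP pose, the force and the opening at its end, in the units of the state.
- telemetry.sense(): the state, without advancing time (a new reading comes with each control period).
- capture(name): name is "scene" or "top" or "wrist"; returns a dict with "color" (480x640x3 uint8, blue, green, red), "fx", "fy", "cx", "cy" (pixels), "eye" and "attitude" of the camera in the world; the wrist camera has in their place "mount" (4x4, takes a point from camera to tool coordinates, whose origin is the TCP and whose axes are the flange's). Camera axes: x right, y up, looking along -z (the intrinsics and any distortion apply to the point x, -y, -z); pixel columns grow to the right and rows downward; lengths in m; the calibration is good to about 2 mm. A picture is of the moment at which its call begins: read the wrist's pose just before it. There is no depth.
- order.finish_job(): hands the job in, once; it reports no verdict.
The state is a dict: "time_s": time; "joints": joint angles; "joint_velocities": joint speeds; "effort": joint torques, N m; "tcp_pos": TCP position; "ee_rot": TCP orientation; "wrist_force": force on the tool from outside, world axes, zero at the start; "moment": the same for the moment, N m; "gripper_width": opening from 0.0 (shut) to 1.0 (fully open).
Only numpy, scipy, OpenCV 4.12 (cv2) and the standard library are available. Lean on these libraries where they do the work, as an engineer would, in place of code of your own. Each camera call takes 0.05 s, during which the arm holds its last target. There are 200 camera calls.

## Working session

There is one attempt and no reset: what is moved stays moved. The work goes in short steps, Python scripts to look and compute and a tool call to move; the robot and the scene stay as the last step left them, time stands still between calls to the robot, and variables do not carry over. Pictures are saved under pics/ and viewed, about 8 in all and at most 12, crops included, and the job is handed in when it is done.

Besides the shell and the picture viewer there is one more tool, called as name(argument=value, ...) on one line, values as JSON. drive_tool: Moves the arm, as the interface text tells. Shift numbers are shares of 0.12 m and turn numbers shares of 2 rad, none past 1 either way. Its arguments: {"type":"object","properties":{"series":{"type":"array","items":{"type":"array","items":{"type":"number","minimum":-1,"maximum":1}}},"fingers":{"type":"number"}},"required":["series"]}

```bash
mkdir -p pics; ls; cat > h.py <<'E'
import numpy as np, cv2
from station import telemetry, capture, order, r
def cam(name):
    s=telemetry.sense(); c=capture(name)
    if 'mount' in c:
        T=np.eye(4);T[:3,:3]=s['ee_rot'];T[:3,3]=s['tcp_pos'];M=T@np.array(c['mount'])
        c['eye']=M[:3,3];c['attitude']=M[:3,:3]
    c['eye']=np.array(c['eye']);c['attitude']=np.array(c['attitude']).reshape(3,3)
    return c
def ray(c,uv):
    d=np.array([(uv[0]-c['cx'])/c['fx'],-(uv[1]-c['cy'])/c['fy'],-1.]);return c['attitude']@d
def onz(c,uv,z):
    d=ray(c,uv);return c['eye']+d*(z-c['eye'][2])/d[2]
def proj(c,p):
    q=c['attitude'].T@(np.array(p)-c['eye']);return np.array([c['cx']+c['fx']*q[0]/-q[2],c['cy']-c['fy']*q[1]/-q[2]])
def tri(c1,u1,c2,u2):
    a,b=ray(c1,u1),ray(c2,u2);A=np.c_[a,-b];t=np.linalg.lstsq(A,c2['eye']-c1['eye'],rcond=None)[0]
    p,q=c1['eye']+a*t[0],c2['eye']+b*t[1];return (p+q)/2,np.linalg.norm(p-q)
E
python3 - <<'E'
from h import *
for n in ('scene','top','wrist'):
    c=cam(n);cv2.imwrite(f'pics/{n}0.png',c['color']);print(n,c['eye'],c['fx'],c['cx'],c['cy'],[k for k in c]);print(c['attitude'].round(3))
print(telemetry.sense())
E
```

```text
pics
scene [1.47096058 0.39223958 0.91197244] 434.38203382765755 315.87143609044074 239.18242857656756 ['color', 'fx', 'fy', 'cx', 'cy', 'eye', 'attitude']
[[-0.413 -0.562  0.717]
 [ 0.911 -0.261  0.32 ]
 [ 0.007  0.785  0.619]]
top [ 0.35566672 -0.05298786  1.54886455] 547.2646107770111 314.7016937410253 237.30346290329894 ['color', 'fx', 'fy', 'cx', 'cy', 'eye', 'attitude']
[[ 0.018  0.993 -0.116]
 [-1.     0.019  0.   ]
 [ 0.003  0.116  0.993]]
wrist [ 0.15237306 -0.60834412  0.38446857] 376.1927538330009 320.15816570010486 237.8003353034071 ['color', 'fx', 'fy', 'cx', 'cy', 'mount', 'eye', 'attitude']
[[-0.352 -0.902 -0.249]
 [ 0.936 -0.34  -0.094]
 [ 0.    -0.266  0.964]]
{'time_s': 0.15, 'joints': array([-5.45119744e+01,  2.20807458e+01,  3.99308964e-01, -1.87902615e-02,
       -6.84119423e+01, -1.48157793e+01]), 'joint_velocities': array([-0.0294555 , -0.03404035,  0.25488309, -0.00462947,  0.06716954,
        0.02409923]), 'effort': array([-5.61764796e-05, -3.91053307e+01,  1.87586564e+01,  4.22234416e+00,
        1.23718375e-02, -1.46512516e-04]), 'tcp_pos': array([ 0.22053133, -0.58445023,  0.29142484]), 'ee_rot': array([[-9.35657777e-01, -3.52907972e-01, -6.97826635e-04],
       [-3.52908641e-01,  9.35656577e-01,  1.50403787e-03],
       [ 1.22139125e-04,  1.65353378e-03, -9.99998625e-01]]), 'wrist_force': array([0.20564291, 0.32374028, 1.3191107 ]), 'moment': array([-0.03144339, -0.00963693,  0.0103208 ]), 'gripper_width': 1.0012269202845223}
```

View pics/top0.png

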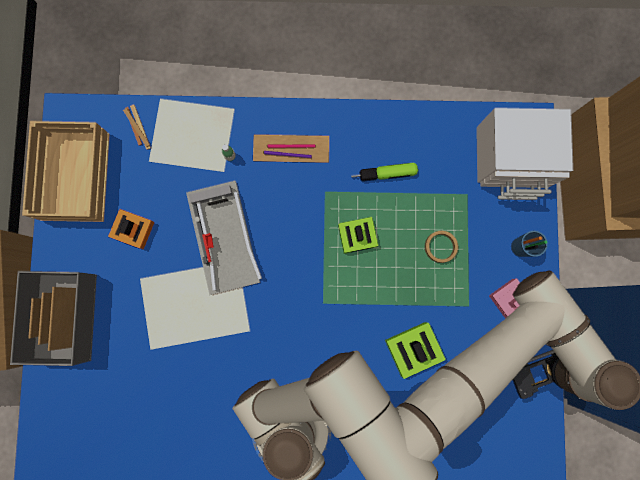

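View pics/scene0.png

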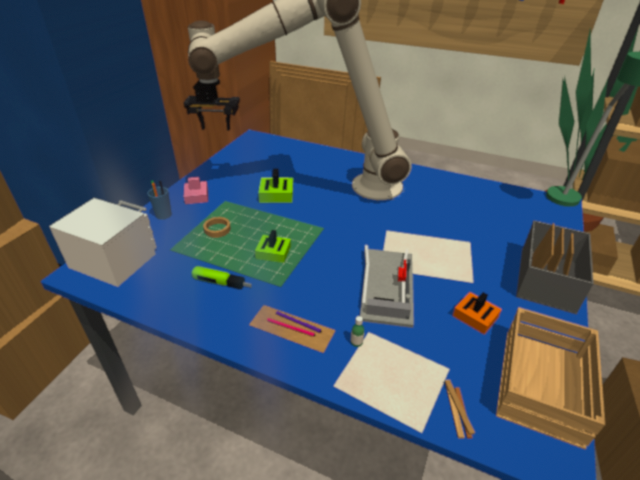

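Candidates, with their pixels in the top view:
- lime cassette on the mat (358,235)
- larger lime cassette off the mat (416,350)
- pink piece (508,297)
- orange cassette (131,228)
- lime cutter (390,172)

The smaller lime one on the mat fits the description. The dock's mouth faces the robot at about (232,290), and the red catch is on the left at (208,245).

```bash
python3 - <<'E'
from h import *
t=cam('top');s=cam('scene')
def lime(c):
    h=cv2.cvtColor(c['color'],cv2.COLOR_BGR2HSV);m=cv2.inRange(h,(30,150,90),(45,255,255))
    m=cv2.morphologyEx(m,cv2.MORPH_CLOSE,np.ones((9,9)))
    return [k for k in cv2.findContours(m,cv2.RETR_EXTERNAL,cv2.CHAIN_APPROX_SIMPLE)[0] if cv2.contourArea(k)>150]
for n,c in(('top',t),('scene',s)):
    for k in lime(c):
        rr=cv2.minAreaRect(k);b=cv2.boxPoints(rr);P=[onz(c,p,.039)[:2] for p in b]
        print(n,np.round(rr[0]),'c',np.mean(P,0).round(4),'sides',[np.linalg.norm(P[i]-P[i-1]).round(4) for i in (1,2)],'edge deg',np.degrees(np.arctan2(*(P[1]-P[0])[::-1])).round(1))
# rough dock corners top
for p in [(188,192),(237,182),(260,280),(214,292)]: print(p,onz(t,p,.012).round(3))
a=cv2.resize(t['color'][170:305,170:280],None,fx=4,fy=4,interpolation=2)
b=cv2.resize(t['color'][200:270,325:395],None,fx=4.9,fy=4.9,interpolation=2)
o=np.zeros((540,790,3),np.uint8);o[:540,:440]=a;o[:343,446:446+343]=b
cv2.imwrite('pics/crop1.png',o)
E
```

```text
top [415. 349.] c [ 0.2314 -0.3324] sides [np.float64(0.1274), np.float64(0.1138)] edge deg -65.2
top [358. 234.] c [ 0.5429 -0.1732] sides [np.float64(0.097), np.float64(0.0839)] edge deg -77.5
top [397. 170.] c [ 0.7271 -0.2817] sides [np.float64(0.1142), np.float64(0.0348)] edge deg -81.2
scene [211. 274.] c [ 0.7405 -0.2698] sides [np.float64(0.0491), np.float64(0.1152)] edge deg -156.0
scene [273. 246.] c [ 0.5488 -0.1671] sides [np.float64(0.1216), np.float64(0.1093)] edge deg -161.6
scene [276. 190.] c [ 0.2437 -0.3229] sides [np.float64(0.1261), np.float64(0.1651)] edge deg 115.1
(188, 192) [0.659 0.31  0.012]
(237, 182) [0.691 0.171 0.012]
(260, 280) [0.412 0.097 0.012]
(214, 292) [0.376 0.225 0.012]
```

View pics/crop1.png

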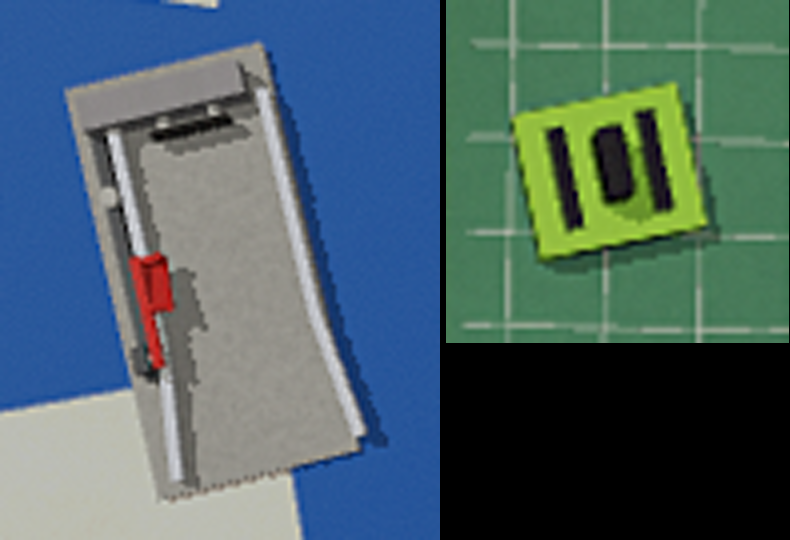

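The close crop shows the chosen cassette: it is 97 x 84 mm, its fin lies at about 12 degrees, and it stands on the mat. In the dock crop the red catch is about halfway along on the left and the buffer is at the far end. I'll go above the cassette.

drive_tool(series=[[-0.47,0.28,0,0],[-0.93,0.565,0,0],[-0.93,0.565,0,0]], fingers=60)

```text
time_s: 0.62
tcp_pos: [0.303, -0.4794, 0.2926]
ee_rot: [[-0.934, -0.357, 0.001], [-0.357, 0.934, 0.0], [-0.001, -0.0, -1.0]]
wrist_force: [-0.7, -0.2, 1.0]
gripper_width: 0.752
```

drive_tool(series=[[-0.47,0.28,0,0],[-0.93,0.565,0,0]])

```text
time_s: 0.88
tcp_pos: [0.3787, -0.3831, 0.2922]
ee_rot: [[-0.936, -0.351, 0.0], [-0.351, 0.936, -0.0], [0.0, -0.0, -1.0]]
wrist_force: [1.2, -1.4, -0.4]
gripper_width: 0.697
```

drive_tool(series=[[-0.47,0.28,0,0],[-0.93,0.565,0,0]])

```text
time_s: 1.12
tcp_pos: [0.4562, -0.2841, 0.2924]
ee_rot: [[-0.936, -0.352, 0.001], [-0.352, 0.936, -0.0], [-0.0, -0.001, -1.0]]
wrist_force: [0.8, -0.8, 0.1]
gripper_width: 0.683
```

drive_tool(series=[[-0.47,0.28,0,0],[-0.7,0.43,0,0.07],[-0.7,0.43,0,0.07],[-0.7,0.43,0,0.07]])

```text
time_s: 1.62
tcp_pos: [0.5153, -0.2078, 0.2921]
ee_rot: [[-0.976, -0.219, -0.001], [-0.219, 0.976, -0.0], [0.001, 0.0, -1.0]]
wrist_force: [-1.4, -0.2, -0.9]
gripper_width: 0.691
```

```bash
python3 - <<'E'
from h import *
c=cam('wrist');print(telemetry.sense()['tcp_pos'],telemetry.sense()['time_s']);cv2.imwrite('pics/w1.png',c['color'])
np.savez('w1.npz',**c)
E
```

```text
[ 0.51505501 -0.20810765  0.29211771] 1.675
```

View pics/w1.png

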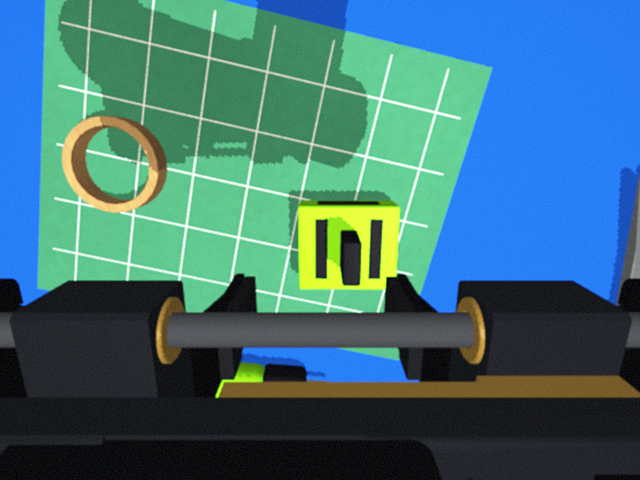

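The wrist view shows the cassette at about (350,246), with its fin top near (351,270). It sits square to the jaws. Next I'll measure it from two views.

```bash
python3 - <<'E'
from h import *
w=dict(np.load('w1.npz'));t=cam('top')
def best(c,near):
    h=cv2.cvtColor(c['color'],cv2.COLOR_BGR2HSV);m=cv2.inRange(h,(27,150,60),(45,255,255));m=cv2.morphologyEx(m,cv2.MORPH_CLOSE,np.ones((15,15)))
    ks=[k for k in cv2.findContours(m,0,2)[0] if cv2.contourArea(k)>150]
    return min(ks,key=lambda k:np.hypot(*(np.array(cv2.minAreaRect(k)[0])-near)))
kw=best(w,(350,246));kt=best(t,(358,235))
ql=lambda k:cv2.boxPoints(cv2.minAreaRect(k))
bw,bt=ql(kw),ql(kt);print(bw.round(1).tolist())
for z in(.03,.039,.045):
  P=np.array([onz(w,p,z)[:2] for p in bw]);e=[P[i]-P[i-1] for i in(1,2)]
  print(z,P.mean(0).round(4),[(np.linalg.norm(x).round(4),np.degrees(np.arctan2(x[1],x[0])).round(1)) for x in e])
print('tri body',tri(w,bw.mean(0),t,bt.mean(0)))
# match corners by nearest at z=.039
for p in bw:
  W=onz(w,p,.039); q=min(bt,key=lambda q:np.linalg.norm(onz(t,q,.039)-W)); print(tri(w,p,t,q))
# fin: dark pixels inside lime
for n,c,k in(('w',w,kw),('t',t,kt)):
  m=np.zeros((480,640),np.uint8);cv2.drawContours(m,[k],-1,255,-1);g=cv2.cvtColor(c['color'],cv2.COLOR_BGR2HSV)[...,2]
  d=((g<70)&(m>0)).astype(np.uint8)
  N,L,S,C=cv2.connectedComponentsWithStats(d)
  print(n,[(S[i].tolist()) for i in range(1,N) if S[i][4]>8])
E
```

```text
[[298.0, 201.0], [399.0, 201.0], [399.0, 288.0], [298.0, 288.0]]
0.03 [ 0.542  -0.1718] [(np.float64(0.0963), np.float64(102.7)), (np.float64(0.0895), np.float64(15.8))]
0.039 [ 0.5395 -0.1731] [(np.float64(0.0939), np.float64(102.7)), (np.float64(0.0872), np.float64(15.8))]
0.045 [ 0.5378 -0.174 ] [(np.float64(0.0923), np.float64(102.7)), (np.float64(0.0857), np.float64(15.8))]
tri body (array([ 0.55173427, -0.2219815 ,  0.35170802]), np.float64(0.19062325058483104))
(array([ 0.44792513, -0.17538018,  0.79756176]), np.float64(0.1729366727819536))
(array([ 0.52445887, -0.20388727,  0.42905001]), np.float64(0.17735209839323263))
(array([ 0.58833143, -0.18202125,  0.2034423 ]), np.float64(0.15329811728039164))
(array([ 0.74848853, -0.23098971, -0.26748035]), np.float64(0.07285848426156662))
w [[317, 220, 10, 58, 548], [370, 221, 12, 57, 540], [341, 231, 19, 54, 962]]
t []
```

The arm now hides the cassette from the top camera, so I'll use the stored top picture.

```bash
python3 - <<'E'
from h import *
w=dict(np.load('w1.npz'));t=cam('top');t['color']=cv2.imread('pics/top0.png')
def best(c,near):
    h=cv2.cvtColor(c['color'],cv2.COLOR_BGR2HSV);m=cv2.inRange(h,(27,150,110),(45,255,255));m=cv2.morphologyEx(m,cv2.MORPH_CLOSE,np.ones((9,9)))
    return min(cv2.findContours(m,0,2)[0],key=lambda k:np.hypot(*(np.array(cv2.minAreaRect(k)[0])-near))+(cv2.contourArea(k)<150)*999)
kt=best(t,(358,235));bt=cv2.boxPoints(cv2.minAreaRect(kt))
bw=np.array([[299,206.5],[400,206],[398.5,288.5],[299,288.5]])
T=[]
for p in bw:
  W=onz(w,p,.039); q=min(bt,key=lambda q:np.linalg.norm(onz(t,q,.039)-W)); P,e=tri(w,p,t,q);T.append(P);print(P.round(4),e.round(4))
print('mean',np.mean(T,0))
# fin top far end corners in wrist (342..359, 284)
m=np.array([(342,284.5),(359,284.5)])
for z in(.083,):print([onz(w,p,z).round(4) for p in m])
s=telemetry.sense();R=np.array(s['ee_rot']);print((R.T@(np.array([.5435,-.173,0])-np.r_[s['tcp_pos'][:2],0])/.12).round(3))
E
```

```text
[ 0.5117 -0.2277  0.0448] 0.0013
[ 0.4916 -0.1352  0.0377] 0.0003
[ 0.5714 -0.1162  0.0429] 0.0032
[ 0.5951 -0.2111  0.0354] 0.0017
mean [ 0.5424457  -0.17253988  0.04019765]
[array([ 0.5624, -0.1765,  0.083 ]), array([ 0.5592, -0.1622,  0.083 ])]
[-0.296  0.235 -0.   ]
```

Triangulated body top is at z = 40 mm (39 expected) and the centre at (0.5425, -0.1727), consistent with the fin. Next: descend, with fingertips about 10 mm above the body top, and grip.

drive_tool(series=[[-0.15,0.12,0,0],[-0.29,0.237,0,0],[-0.29,0.237,0.3,0],[-0.29,0.237,0.6,0],[-0.29,0.237,0.75,0],[-0.29,0.237,0.75,0]], fingers=50)

```text
time_s: 2.52
tcp_pos: [0.5433, -0.1709, 0.2007]
ee_rot: [[-0.976, -0.22, -0.004], [-0.22, 0.976, 0.0], [0.003, 0.001, -1.0]]
wrist_force: [0.6, 0.4, 0.2]
gripper_width: 0.575
```

```bash
python3 - <<'E'
from h import *
c=cam('wrist');s=telemetry.sense();print(s['tcp_pos'],s['time_s']);cv2.imwrite('pics/w2.png',c['color'])
np.savez('w2.npz',**c)
print('expected fin top corners',[proj(c,[.5425+a*np.cos(.2215)-b*np.sin(.2215),-.1727+a*np.sin(.2215)+b*np.cos(.2215),.083]).round(0).tolist() for a in(-.02,.02) for b in(-.008,.008)])
E
```

```text
[ 0.54399801 -0.17116952  0.20205524] 2.575
expected fin top corners [[301.0, 227.0], [328.0, 227.0], [302.0, 291.0], [328.0, 291.0]]
```

View pics/w2.png

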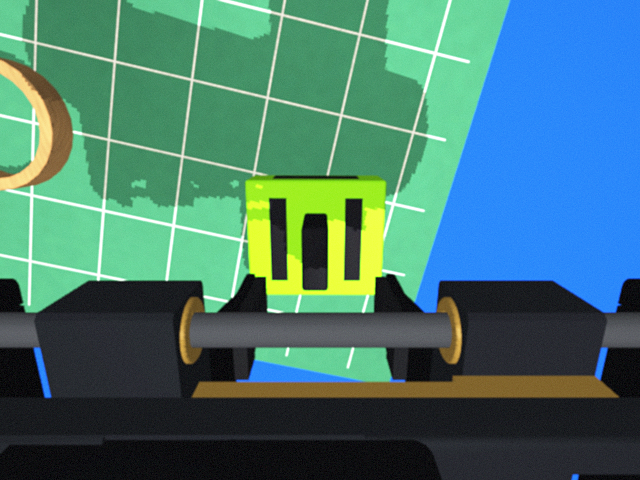

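The fin sits at columns 302–327 with its far end at row 290, as predicted. Descend and close.

drive_tool(series=[[0.01,-0.012,0.3,0],[0.01,-0.012,0.55,0],[0.01,-0.012,0.68,0],[0.01,-0.012,0.68,0]])

```text
time_s: 3.08
tcp_pos: [0.5428, -0.1733, 0.1206]
ee_rot: [[-0.976, -0.219, -0.001], [-0.219, 0.976, -0.0], [0.001, -0.0, -1.0]]
wrist_force: [0.2, 0.5, 0.7]
gripper_width: 0.574
```

drive_tool(series=[[0,0,0,0],[0,0,0,0],[0,0,0,0],[0,0,0,0],[0,0,0,0],[0,0,0,0]], fingers=0)

```text
time_s: 3.82
tcp_pos: [0.5427, -0.1735, 0.121]
ee_rot: [[-0.976, -0.219, 0.0], [-0.219, 0.976, -0.0], [-0.0, -0.0, -1.0]]
wrist_force: [-0.1, 0.1, 2.3]
gripper_width: 0.178
```

drive_tool(series=[[0,0,-0.2,0],[0,0,-0.5,0],[0,0,-1,0],[0,0,-1,0],[0,0,-1,0]])

```text
time_s: 4.45
tcp_pos: [0.5416, -0.1731, 0.2396]
ee_rot: [[-0.976, -0.218, -0.002], [-0.218, 0.976, 0.001], [0.002, 0.002, -1.0]]
wrist_force: [-0.4, -0.1, -2.9]
gripper_width: 0.175
```

The grip holds: the opening is 15 mm and I see the extra weight. Now carry it to beside the dock and look at the dock.

drive_tool(series=[[-0.2,0.3,-0.2,0],[-0.5,0.7,-0.4,0],[-0.5,0.7,-0.4,0]])

```text
time_s: 4.82
tcp_pos: [0.5841, -0.0754, 0.2881]
ee_rot: [[-0.975, -0.223, 0.0], [-0.223, 0.975, 0.0], [-0.0, 0.0, -1.0]]
wrist_force: [-0.3, -0.2, -3.1]
gripper_width: 0.183
```

drive_tool(series=[[-0.25,0.35,0,0],[-0.5,0.7,0,0],[-0.5,0.7,0,0],[-0.5,0.7,0,0],[-0.5,0.7,0,0]])

```text
time_s: 5.45
tcp_pos: [0.6221, 0.0155, 0.2877]
ee_rot: [[-0.976, -0.218, -0.002], [-0.218, 0.976, -0.001], [0.002, -0.0, -1.0]]
wrist_force: [0.7, 0.6, -1.6]
gripper_width: 0.184
```

```bash
python3 - <<'E'
from h import *
c=cam('wrist');s=telemetry.sense();print(s['tcp_pos'],s['time_s']);cv2.imwrite('pics/w3.png',c['color'])
np.savez('w3.npz',**c)
E
```

```text
[0.62225258 0.01551711 0.28815445] 5.5
```

View pics/w3.png

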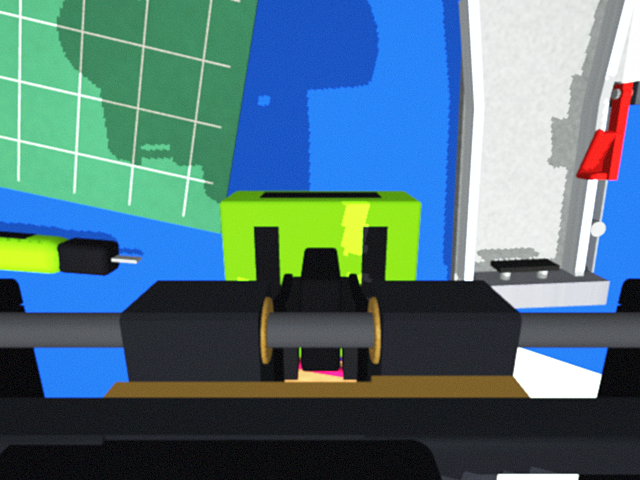

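```bash
python3 - <<'E'
import cv2
i=cv2.imread('pics/w3.png')[0:310,440:640];cv2.imwrite('pics/w3c.png',cv2.resize(i,None,fx=2.5,fy=1.9,interpolation=cv2.INTER_CUBIC))
g=cv2.cvtColor(cv2.imread('pics/w3.png'),6)
for v in (5,40,90,120,150,180,210,240,260): print(v,g[v,446:640:2].tolist())
E
```

```text
5 [81, 72, 79, 76, 78, 76, 100, 146, 135, 141, 132, 221, 255, 255, 255, 255, 255, 237, 236, 237, 238, 232, 233, 233, 233, 231, 233, 235, 232, 235, 232, 236, 235, 234, 233, 233, 235, 235, 235, 232, 227, 227, 233, 232, 230, 232, 232, 229, 230, 230, 232, 229, 230, 234, 234, 235, 233, 233, 231, 229, 223, 225, 227, 227, 228, 231, 230, 231, 231, 232, 233, 230, 227, 224, 224, 221, 161, 156, 158, 152, 151, 141, 136, 131, 136, 142, 134, 135, 143, 254, 255, 255, 255, 254, 252, 255, 254]
40 [76, 85, 80, 80, 80, 79, 76, 98, 139, 138, 138, 132, 219, 255, 255, 255, 255, 255, 233, 233, 231, 234, 235, 238, 237, 235, 233, 236, 236, 235, 233, 235, 236, 234, 230, 234, 236, 236, 237, 235, 232, 235, 238, 234, 227, 231, 234, 233, 237, 239, 235, 238, 234, 235, 228, 229, 234, 236, 234, 231, 232, 232, 228, 226, 232, 232, 231, 231, 230, 230, 233, 233, 173, 159, 155, 157, 145, 144, 135, 137, 140, 146, 139, 138, 191, 255, 255, 255, 255, 255, 228, 235, 255, 254, 254, 254, 254]
90 [119, 109, 78, 84, 80, 81, 82, 87, 90, 125, 138, 138, 142, 160, 255, 255, 255, 255, 255, 238, 238, 238, 233, 236, 236, 232, 229, 230, 
[... 2514 characters left out ...]
 236, 239, 242, 240, 235, 229, 161, 152, 160, 153, 141, 137, 141, 139, 143, 138, 147, 255, 255, 255, 255, 255, 115, 121, 119, 175, 192, 119, 120, 115, 120, 119, 117, 114, 120, 116, 117, 117, 117, 112, 115, 116, 117, 113, 115, 119, 119]
260 [81, 81, 86, 89, 101, 164, 140, 136, 141, 157, 255, 255, 255, 255, 250, 239, 245, 229, 242, 213, 169, 164, 146, 109, 147, 170, 113, 169, 138, 89, 130, 111, 92, 92, 75, 55, 73, 60, 36, 36, 33, 32, 44, 21, 22, 31, 22, 12, 16, 11, 12, 52, 114, 165, 170, 164, 164, 165, 154, 140, 137, 134, 141, 140, 129, 208, 255, 255, 255, 255, 170, 117, 117, 125, 214, 125, 114, 121, 118, 120, 118, 119, 118, 119, 117, 116, 118, 117, 119, 120, 120, 115, 116, 121, 118, 115, 117]
```

View pics/w3c.png

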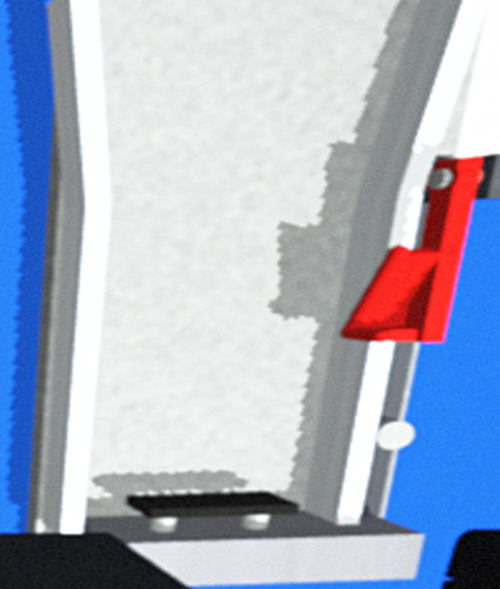

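The crop shows:
- The right rail's inner top edge runs from (483.5,120) to (474,260).
- The left rail's inner top edge runs from (587,180) to (575.5,260).
- The right rail kinks at about row 103.
- The catch pin is at (616,94) and the nose tip at (577,176).
- The buffer's black face is near rows 260–270.

Now I'll turn these into positions.

```bash
python3 - <<'E'
from h import *
w=dict(np.load('w3.npz'));t=cam('top')
R=np.array([onz(w,p,.034)[:2] for p in [(483.5,120),(481.5,150),(479.5,180),(477,210),(475,240),(474,260)]])
L=np.array([onz(w,p,.034)[:2] for p in [(587,180),(583,210),(579,240),(575.5,260)]])
def ln(P):
    v=np.linalg.svd(P-P.mean(0))[2][0];v*=np.sign(v[0]);return P.mean(0),v
(cr,vr),(cl,vl)=ln(R),ln(L);print('ang',[np.degrees(np.arctan2(v[1],v[0])).round(2) for v in(vr,vl)])
v=vr+vl;v/=np.linalg.norm(v);n=np.array([-v[1],v[0]]);print('width',(cl-cr)@n)
c0=(cl+cr)/2; 
M=[onz(t,p,.012)[:2] for p in[(210,294.5),(260.5,282.5)]];d=M[1]-M[0];print('mouth',M,np.degrees(np.arctan2(d[1],d[0]))+90)
mx=np.mean([(m-c0)@v for m in M]);print('mouth y', [((m-c0)@n).round(4) for m in M])
k=onz(w,(483.5,103),.034)[:2];kx=(k-c0)@v;print('origin x by mouth',mx+.132,'by kink',kx+.034)
ox=mx+.132;O=c0+ox*v;print('O',O,'ang',np.degrees(np.arctan2(v[1],v[0])))
D=lambda p:[(((p-O)@v)*1000).round(1),(((p-O)@n)*1000).round(1)]
print('nose',D(onz(w,(577,176),.034)[:2]),'pin z.05',D(onz(w,(616,94),.06)[:2]))
for z in(.02,.03,.044,.05):print(z,'buf row260',D(onz(w,(525,260.5),z)[:2]),'row270',D(onz(w,(525,266),z)[:2]))
E
```

```text
ang [np.float64(14.95), np.float64(15.11)]
width 0.09879609750159296
mouth [array([0.36924316, 0.2356414 ]), array([0.40523666, 0.09570719])] 14.424777660091536
mouth y [np.float64(0.0802), np.float64(-0.0643)]
origin x by mouth -0.059566570574402566 by kink -0.06218986663088526
O [0.51679603 0.19218898] ang 15.029595197415317
nose [np.float64(30.4), np.float64(39.5)] pin z.05 [np.float64(-37.3), np.float64(44.4)]
0.02 buf row260 [np.float64(115.3), np.float64(8.0)] row270 [np.float64(121.3), np.float64(8.6)]
0.03 buf row260 [np.float64(111.7), np.float64(2.5)] row270 [np.float64(117.5), np.float64(3.1)]
0.044 buf row260 [np.float64(106.6), np.float64(-5.3)] row270 [np.float64(112.1), np.float64(-4.8)]
0.05 buf row260 [np.float64(104.4), np.float64(-8.7)] row270 [np.float64(109.8), np.float64(-8.1)]
```

All of it agrees: lane width is 98.8 mm (100 expected) and lane angle is 15.0 degrees. The nose, pin and buffer each give s of about 30 mm. Carry the cassette above the entry at (0.430, 0.169).

drive_tool(series=[[0.3,0.4,0,0],[0.64,0.8,0,0],[0.64,0.8,0,0]])

```text
time_s: 5.92
tcp_pos: [0.5238, 0.0943, 0.2892]
ee_rot: [[-0.975, -0.222, -0.001], [-0.222, 0.975, 0.001], [0.0, 0.001, -1.0]]
wrist_force: [0.6, -0.9, -1.3]
gripper_width: 0.183
```

drive_tool(series=[[0.3,0.4,0,0],[0.64,0.8,0,-0.02],[0.64,0.8,0,-0.021],[0.64,0.8,0.4,-0.021],[0.64,0.8,0.9,-0.021],[0.64,0.8,0.95,-0.021],[0.64,0.8,0.95,-0.021],[0.64,0.8,0.95,-0.021]])

```text
time_s: 6.92
tcp_pos: [0.4326, 0.1712, 0.177]
ee_rot: [[-0.966, -0.26, 0.004], [-0.26, 0.966, 0.003], [-0.005, 0.002, -1.0]]
wrist_force: [-0.5, 0.2, -2.1]
gripper_width: 0.18
```

```bash
python3 - <<'E'
from h import *
c=cam('wrist');s=telemetry.sense();R=np.array(s['ee_rot']);print(s['tcp_pos'],s['time_s'],np.degrees(np.arctan2(-R[1,0],-R[0,0])),s['wrist_force']);cv2.imwrite('pics/w4.png',c['color'])
np.savez('w4.npz',**c)
print((R.T@(np.array([.4299,.1689,.1298])-s['tcp_pos'])/.12).round(3))
E
```

```text
[0.43226289 0.17111175 0.17683269] 6.975 15.049107670880266 [ 0.22974319  0.074671   -1.77776384]
[ 0.026 -0.013  0.392]
```

View pics/w4.png

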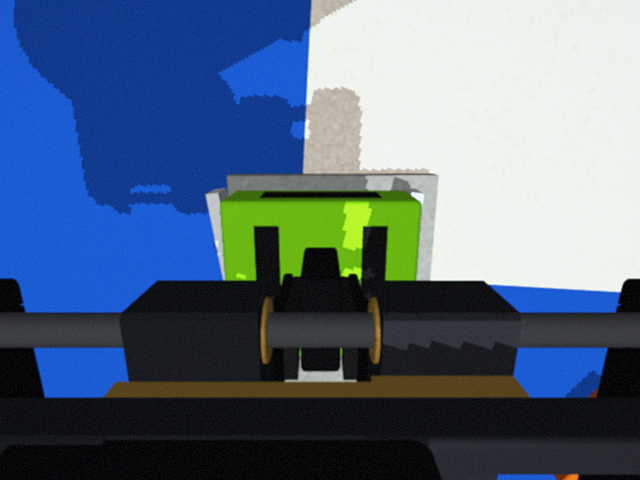

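The cassette hangs over the mouth, centred in the gripper at columns 222–418. Lower it onto the floor.

drive_tool(series=[[0.026,-0.013,0.15,0],[0.026,-0.013,0.28,0],[0.026,-0.013,0.35,0],[0.026,-0.013,0.37,0],[0.026,-0.013,0.38,0],[0.026,-0.013,0.385,0],[0.026,-0.013,0.385,0]])

```text
time_s: 7.85
tcp_pos: [0.4288, 0.1685, 0.13]
ee_rot: [[-0.965, -0.26, 0.002], [-0.26, 0.965, 0.001], [-0.002, 0.0, -1.0]]
wrist_force: [-2.7, -0.1, 5.7]
gripper_width: 0.183
```

drive_tool(series=[[0,0,0.005,0],[0,0,0.008,0],[0,0,0.01,0],[0,0,0.01,0]])

```text
time_s: 8.35
tcp_pos: [0.4288, 0.1685, 0.13]
ee_rot: [[-0.965, -0.261, 0.002], [-0.261, 0.965, 0.001], [-0.002, 0.0, -1.0]]
wrist_force: [-6.5, -1.2, 15.1]
gripper_width: 0.184
```

It is on the floor with light pressure, and y is about 0 in the dock frame. Relieve the pressure and slide in slowly.

drive_tool(series=[[0,0,-0.012,0],[-0.04,0,-0.012,0],[-0.08,0,-0.012,0],[-0.12,0,-0.012,0],[-0.16,0,-0.012,0],[-0.2,0,-0.012,0],[-0.24,0,-0.012,0],[-0.28,0,-0.012,0],[-0.32,0,-0.012,0],[-0.32,0,-0.012,0]])

```text
time_s: 9.6
tcp_pos: [0.4666, 0.1786, 0.13]
ee_rot: [[-0.965, -0.261, 0.002], [-0.261, 0.965, 0.001], [-0.003, 0.0, -1.0]]
wrist_force: [-0.5, -1.1, 5.2]
gripper_width: 0.18
```

```bash
cat > st.py <<'E'
from h import *
s=telemetry.sense();v=np.array([.9658,.2593]);n=np.array([-.2593,.9658]);d=s['tcp_pos'][:2]-np.array([.5168,.1922]);R=np.array(s['ee_rot'])
print('x,y mm',(d@v*1000).round(1),(d@n*1000).round(1),'z',s['tcp_pos'][2].round(4),'yaw',np.degrees(np.arctan2(-R[1,0],-R[0,0])).round(2),'F',(s['wrist_force'][:2]@v).round(1),(s['wrist_force'][:2]@n).round(1),s['wrist_force'][2].round(1),'t',s['time_s'],'grip',s['gripper_width']*87)
E
python3 st.py
```

```text
x,y mm -52.0 -0.1 z 0.13 yaw 15.1 F -0.8 -0.9 5.2 t 9.6 grip 15.677435979244422
```

drive_tool(series=[[-0.03,0,0,0],[-0.06,0,0,0],[-0.09,0,0,0],[-0.12,0,0,0],[-0.15,0,0,0],[-0.18,0,0,0],[-0.18,0,0,0]])

```text
time_s: 10.48
tcp_pos: [0.487, 0.1839, 0.13]
ee_rot: [[-0.965, -0.26, 0.001], [-0.26, 0.965, 0.0], [-0.001, -0.0, -1.0]]
wrist_force: [-1.7, -0.7, 6.8]
gripper_width: 0.183
```

```bash
python3 st.py
```

```text
x,y mm -30.9 -0.3 z 0.13 yaw 15.1 F -1.8 -0.3 6.8 t 10.475 grip 15.884481328464549
```

drive_tool(series=[[-0.02,0,0,0],[-0.04,0,0,0],[-0.06,0,0,0],[-0.08,0,0,0],[-0.1,0,0,0],[-0.12,0,0,0],[-0.14,0,0,0],[-0.16,0,0,0],[-0.16,0,0,0]])

```text
time_s: 11.6
tcp_pos: [0.5055, 0.1889, 0.13]
ee_rot: [[-0.966, -0.26, 0.001], [-0.26, 0.966, 0.0], [-0.001, -0.0, -1.0]]
wrist_force: [-1.5, -0.4, 6.4]
gripper_width: 0.181
```

```bash
python3 st.py
```

```text
x,y mm -11.8 -0.3 z 0.13 yaw 15.09 F -1.6 0.0 6.4 t 11.6 grip 15.79049112092561
```

drive_tool(series=[[-0.025,0,0,0],[-0.05,0,0,0],[-0.075,0,0,0],[-0.1,0,0,0],[-0.125,0,0,0],[-0.15,0,0,0],[-0.175,0,0,0],[-0.2,0,0,0],[-0.2,0,0,0]])

```text
time_s: 12.72
tcp_pos: [0.5288, 0.1952, 0.13]
ee_rot: [[-0.965, -0.26, 0.002], [-0.26, 0.965, 0.0], [-0.002, -0.0, -1.0]]
wrist_force: [-1.2, -0.8, 6.2]
gripper_width: 0.181
```

```bash
python3 st.py; python3 -c "
from h import *
a=cam('scene')['color'][225:335,340:450];b=cam('top')['color'][175:300,170:280]
o=np.zeros((480,800,3),np.uint8);o[:396,:396]=cv2.resize(a,(396,396),interpolation=2);o[:450,400:796]=cv2.resize(b,(396,450),interpolation=2);cv2.imwrite('pics/s5.png',o)"
```

```text
x,y mm 12.4 -0.2 z 0.13 yaw 15.1 F -1.3 -0.5 6.2 t 12.725 grip 15.765933532588411
```

View pics/s5.png

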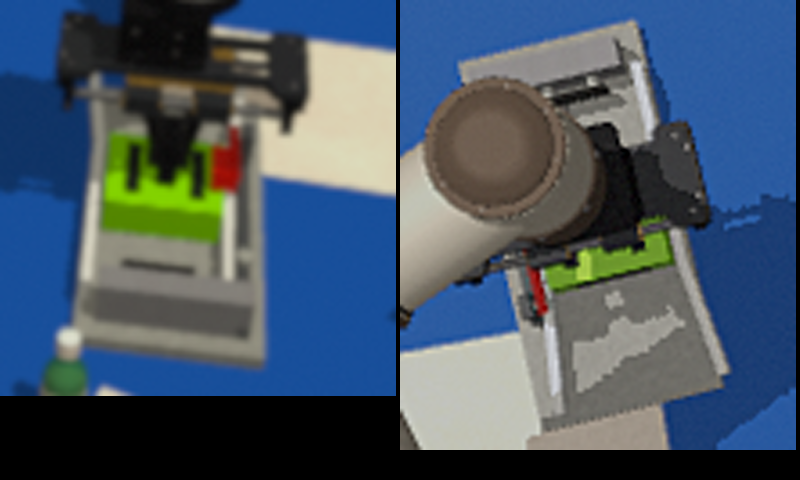

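The cassette lies straight in the lane with the catch riding on its left edge, and the buffer is still ahead. Keep pushing towards it slowly.

drive_tool(series=[[-0.03,0,0,0],[-0.06,0,0,0],[-0.09,0,0,0],[-0.12,0,0,0],[-0.15,0,0,0],[-0.18,0,0,0],[-0.21,0,0,0],[-0.23,0,0,0],[-0.25,0,0,0],[-0.25,0,0,0]])

```text
time_s: 14.08
tcp_pos: [0.5577, 0.2029, 0.1301]
ee_rot: [[-0.966, -0.26, 0.002], [-0.26, 0.966, 0.0], [-0.002, -0.0, -1.0]]
wrist_force: [-2.0, -0.5, 4.6]
gripper_width: 0.176
```

```bash
python3 st.py
```

```text
x,y mm 42.3 -0.3 z 0.1301 yaw 15.09 F -2.1 0.0 4.6 t 14.075 grip 15.325891657228837
```

drive_tool(series=[[-0.02,0,0,0],[-0.04,0,0,0],[-0.06,0,0,0],[-0.08,0,0,0],[-0.1,0,0,0],[-0.12,0,0,0],[-0.14,0,0,0],[-0.15,0,0,0],[-0.15,0,0,0]])

```text
time_s: 15.2
tcp_pos: [0.5749, 0.2075, 0.1301]
ee_rot: [[-0.966, -0.26, 0.001], [-0.26, 0.966, 0.0], [-0.001, -0.0, -1.0]]
wrist_force: [-1.7, -1.1, 5.7]
gripper_width: 0.181
```

```bash
python3 st.py
```

```text
x,y mm 60.1 -0.3 z 0.1301 yaw 15.09 F -1.9 -0.6 5.7 t 15.2 grip 15.742296788870892
```

Not on the buffer yet, so s is over 20. From here I'll go in small steps.

drive_tool(series=[[-0.01,0,0,0],[-0.02,0,0,0],[-0.03,0,0,0],[-0.04,0,0,0],[-0.05,0,0,0],[-0.05,0,0,0]])

```text
time_s: 15.95
tcp_pos: [0.5807, 0.2091, 0.1301]
ee_rot: [[-0.966, -0.26, 0.001], [-0.26, 0.966, 0.0], [-0.001, -0.0, -1.0]]
wrist_force: [-3.0, -0.4, 5.6]
gripper_width: 0.18
```

```bash
python3 st.py
```

```text
x,y mm 66.1 -0.3 z 0.1301 yaw 15.09 F -3.0 0.4 5.6 t 15.95 grip 15.620209279697761
```

drive_tool(series=[[-0.008,0,0,0],[-0.016,0,0,0],[-0.025,0,0,0],[-0.025,0,0,0],[-0.025,0,0,0]])

```text
time_s: 16.58
tcp_pos: [0.5836, 0.2098, 0.1301]
ee_rot: [[-0.966, -0.26, 0.001], [-0.26, 0.966, 0.0], [-0.001, -0.0, -1.0]]
wrist_force: [-2.2, -1.3, 5.6]
gripper_width: 0.18
```

```bash
python3 st.py
```

```text
x,y mm 69.1 -0.3 z 0.1301 yaw 15.09 F -2.5 -0.7 5.6 t 16.575 grip 15.642770252947912
```

```bash
cat >> st.py <<'E'
f=[]
for i in range(7): capture('top');f.append(telemetry.sense()['wrist_force'])
f=np.mean(f,0);print('avg F',(f[:2]@v).round(2),(f[:2]@n).round(2),f[2].round(2))
E
python3 st.py
```

```text
x,y mm 69.1 -0.3 z 0.1301 yaw 15.09 F -2.5 -0.7 5.6 t 16.575 grip 15.642770252947912
avg F -2.23 -0.26 5.24
```

drive_tool(series=[[-0.008,0,0,0],[-0.016,0,0,0],[-0.016,0,0,0],[-0.016,0,0,0]])

```text
time_s: 17.42
tcp_pos: [0.5853, 0.2103, 0.13]
ee_rot: [[-0.965, -0.26, 0.001], [-0.26, 0.965, -0.0], [-0.001, -0.0, -1.0]]
wrist_force: [-2.7, -0.5, 5.8]
gripper_width: 0.178
```

```bash
python3 st.py
```

```text
x,y mm 70.8 -0.3 z 0.13 yaw 15.1 F -2.7 0.2 5.8 t 17.425 grip 15.472427918793903
avg F -2.85 -0.15 5.57
```

drive_tool(series=[[-0.008,0,0,0],[-0.016,0,0,0],[-0.016,0,0,0],[-0.016,0,0,0]])

```text
time_s: 18.27
tcp_pos: [0.5864, 0.2106, 0.1301]
ee_rot: [[-0.966, -0.26, -0.001], [-0.26, 0.966, -0.001], [0.001, -0.001, -1.0]]
wrist_force: [-4.8, -0.2, 6.9]
gripper_width: 0.18
```

```bash
python3 st.py
```

```text
x,y mm 72.0 -0.3 z 0.1301 yaw 15.09 F -4.7 1.0 6.9 t 18.275 grip 15.70176764493709
avg F -4.55 0.48 7.28
```

The buffer has been touched at about 71 mm: force went from 2.2 to 4.6 N. I'll go on in 1–2 mm steps and watch the red catch in the scene camera.

```bash
cat >> st.py <<'E'
for k in ('scene','top'):
    im=cam(k)['color'];h=cv2.cvtColor(im,cv2.COLOR_BGR2HSV);m=(cv2.inRange(h,(0,170,90),(5,255,255))|cv2.inRange(h,(175,170,90),(180,255,255)))
    x0,x1,y0,y1=((385,425,250,300) if k=='scene' else (190,225,220,275));m=m[y0:y1,x0:x1];p=np.argwhere(m)
    print('red',k,len(p),(p.mean(0)+[y0,x0]).round(2) if len(p) else '',(p.min(0)+[y0,x0],p.max(0)+[y0,x0]) if len(p) else '')
E
sed -i 's/range(7)/range(4)/' st.py
python3 st.py
```

```text
x,y mm 72.0 -0.3 z 0.1301 yaw 15.09 F -4.6 0.8 7.3 t 18.625 grip 15.81482776227728
avg F -4.36 -0.04 7.34
red scene 30 [272.27 403.57] (array([264, 399]), array([276, 406]))
red top 153 [243.63 207.21] (array([233, 202]), array([261, 212]))
```

drive_tool(series=[[-0.006,0,0,0],[-0.012,0,0,0],[-0.016,0,0,0],[-0.016,0,0,0]])

```text
time_s: 19.42
tcp_pos: [0.5879, 0.211, 0.1301]
ee_rot: [[-0.966, -0.26, -0.001], [-0.26, 0.966, -0.001], [0.002, -0.001, -1.0]]
wrist_force: [-5.9, -1.1, 7.9]
gripper_width: 0.179
```

```bash
python3 st.py
```

```text
x,y mm 73.6 -0.3 z 0.1301 yaw 15.09 F -6.0 0.4 7.9 t 19.425 grip 15.603952692771188
avg F -5.66 0.77 7.62
red scene 30 [272.93 403.47] (array([264, 399]), array([277, 406]))
red top 152 [243.7 207.3] (array([233, 202]), array([261, 212]))
```

drive_tool(series=[[-0.004,0,0,0],[-0.008,0,0,0],[-0.012,0,0,0],[-0.012,0,0,0]])

```text
time_s: 20.23
tcp_pos: [0.5893, 0.2114, 0.1301]
ee_rot: [[-0.966, -0.26, -0.002], [-0.26, 0.966, -0.001], [0.002, -0.001, -1.0]]
wrist_force: [-6.5, -0.7, 7.7]
gripper_width: 0.179
```

```bash
python3 st.py
```

```text
x,y mm 75.0 -0.3 z 0.1301 yaw 15.09 F -6.5 1.0 7.7 t 20.225 grip 15.605068074095676
avg F -5.8 1.13 8.04
red scene 34 [273.97 403.35] (array([265, 399]), array([279, 406]))
red top 151 [243.65 207.7 ] (array([233, 203]), array([261, 212]))
```

drive_tool(series=[[-0.004,0,0,0],[-0.008,0,0,0],[-0.008,0,0,0],[-0.008,0,0,0]])

```text
time_s: 21.02
tcp_pos: [0.5897, 0.2115, 0.1301]
ee_rot: [[-0.966, -0.26, -0.003], [-0.26, 0.966, -0.002], [0.003, -0.001, -1.0]]
wrist_force: [-6.5, -0.9, 9.9]
gripper_width: 0.181
```

```bash
python3 st.py; sed "s/cam(k)\['color'\]/cv2.imread(f'pics\/{k}0.png')/" st.py | tail -4 > ref.py; (echo "from h import *"; cat ref.py)|python3 -
```

```text
x,y mm 75.4 -0.3 z 0.1301 yaw 15.09 F -6.5 0.8 9.9 t 21.025 grip 15.75828511342988
avg F -7.67 1.05 9.66
red scene 36 [273.86 403.28] (array([265, 398]), array([279, 406]))
red top 152 [243.67 207.72] (array([233, 203]), array([261, 212]))
red scene 117 [272.12 402.15] (array([261, 398]), array([280, 406]))
red top 154 [243.96 207.68] (array([233, 203]), array([261, 212]))
```

drive_tool(series=[[-0.004,0,0,0],[-0.008,0,0,0],[-0.008,0,0,0],[-0.008,0,0,0]])

```text
time_s: 21.82
tcp_pos: [0.5905, 0.2117, 0.1301]
ee_rot: [[-0.965, -0.26, -0.003], [-0.26, 0.966, -0.002], [0.004, -0.001, -1.0]]
wrist_force: [-7.9, -0.7, 9.9]
gripper_width: 0.182
```

```bash
python3 st.py
```

```text
x,y mm 76.2 -0.3 z 0.1301 yaw 15.09 F -7.8 1.4 9.9 t 21.825 grip 15.855917075253158
avg F -7.51 1.07 10.05
red scene 37 [273.97 403.22] (array([265, 399]), array([279, 406]))
red top 153 [243.67 207.7 ] (array([233, 203]), array([261, 212]))
```

Between 73.6 and 75 mm the red shape dropped to its initial (down) position: top centroid 207.7 and lowest scene row 279. I'll check by eye.

```bash
python3 -c "
from h import *
a=cam('scene')['color'][235:325,350:440];b=cam('top')['color'][215:285,180:250]
o=np.zeros((400,800,3),np.uint8);o[:,:396]=cv2.resize(a,(396,400),interpolation=2);o[:,400:796]=cv2.resize(b,(396,400),interpolation=2);cv2.imwrite('pics/s6.png',o)"
```

```text
(no output)
```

View pics/s6.png

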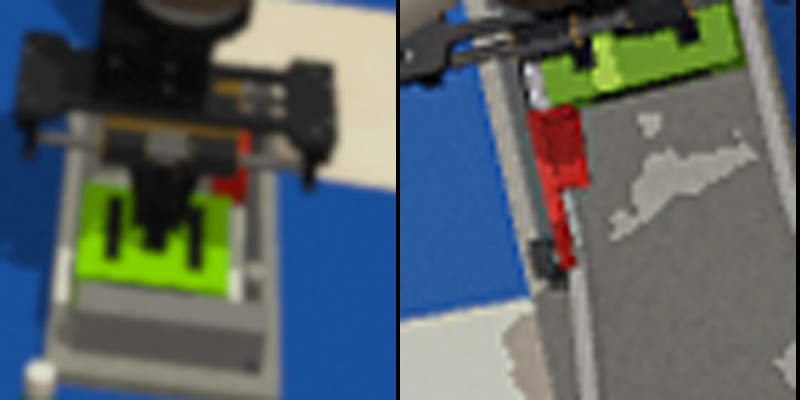

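The catch hangs behind the cassette's rear edge and the cassette is against the buffer. Ease the push, open a little, then rise straight up.

drive_tool(series=[[0.006,0,-0.004,0],[0.012,0,-0.006,0],[0.012,0,-0.006,0]])

```text
time_s: 22.6
tcp_pos: [0.5902, 0.2116, 0.1301]
ee_rot: [[-0.966, -0.26, -0.001], [-0.26, 0.966, -0.001], [0.001, -0.0, -1.0]]
wrist_force: [-4.4, -1.9, 6.3]
gripper_width: 0.182
```

```bash
python3 st.py
```

```text
x,y mm 75.9 -0.3 z 0.1301 yaw 15.08 F -4.7 -0.7 6.3 t 22.6 grip 15.86748613106574
avg F -4.98 0.45 6.16
red scene 36 [274.14 403.14] (array([265, 399]), array([279, 406]))
red top 151 [243.71 207.75] (array([233, 203]), array([261, 212]))
```

drive_tool(series=[[0,0,0,0],[0,0,0,0],[0,0,0,0],[0,0,0,0],[0,0,0,0]], fingers=30)

```text
time_s: 23.52
tcp_pos: [0.5905, 0.2118, 0.1293]
ee_rot: [[-0.966, -0.26, 0.0], [-0.26, 0.966, 0.0], [-0.0, 0.0, -1.0]]
wrist_force: [0.1, 0.8, 1.2]
gripper_width: 0.345
```

drive_tool(series=[[0,0,-0.1,0],[0,0,-0.25,0],[0,0,-0.5,0],[0,0,-1,0],[0,0,-1,0]])

```text
time_s: 24.15
tcp_pos: [0.5928, 0.2129, 0.2567]
ee_rot: [[-0.965, -0.261, 0.012], [-0.261, 0.965, 0.006], [-0.013, 0.003, -1.0]]
wrist_force: [0.4, -0.5, -0.6]
gripper_width: 0.343
```

drive_tool(series=[[0,-0.3,-0.5,0],[0,-0.7,-0.5,0],[0,-1,-0.5,0],[0,-1,-0.5,0]])

```text
time_s: 24.65
tcp_pos: [0.6217, 0.0936, 0.3097]
ee_rot: [[-0.967, -0.256, 0.0], [-0.256, 0.967, 0.0], [-0.0, 0.0, -1.0]]
wrist_force: [-0.1, -0.3, -0.2]
gripper_width: 0.341
```

```bash
python3 st.py; python3 - <<'E'
from h import *
c=cam('wrist');t=cam('top');o=np.zeros((560,780,3),np.uint8);o[:480,:340]=c['color'][:,300:];o[:560,344:780]=cv2.resize(t['color'][170:310,165:274],(436,560),interpolation=2)
cv2.imwrite('pics/end.png',o)
E
```

```text
x,y mm 75.8 -122.4 z 0.3097 yaw 14.85 F -0.2 -0.3 -0.2 t 24.65 grip 29.70005905183494
avg F -0.02 0.57 -0.14
red scene 98 [270.92 402.55] (array([261, 398]), array([279, 406]))
red top 154 [243.81 207.66] (array([234, 203]), array([261, 212]))
```

View pics/end.png

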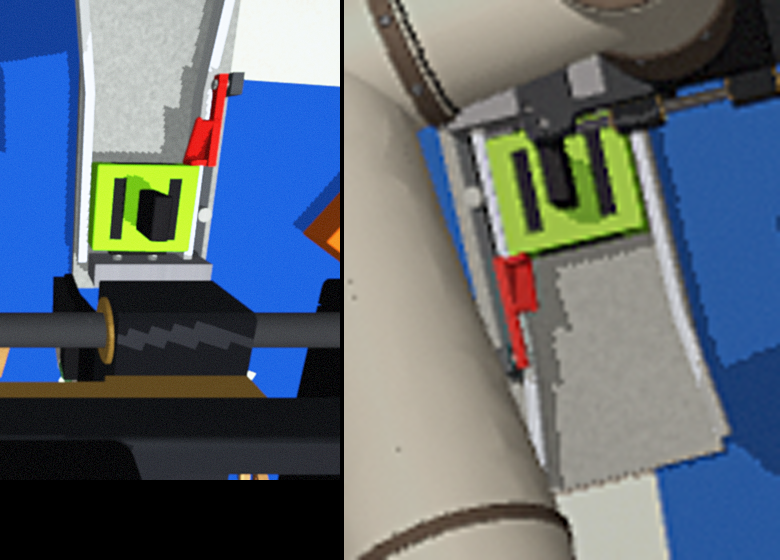

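The cassette sits square in the lane between the buffer and the catch. The catch's centroid matches its starting position, and the gripper is clear. Handing in.

```bash
python3 -c "
from station import order; print(order.finish_job())"
```

```text
the job is handed in; nothing more can be done
None
```

The lime-green cassette is locked in the dock and released. I handed the job in at about 25 s of robot time; the hand-in reports no verdict.

- **What I did:** I gripped the smaller lime cassette on the mat by its fin and set it down at the entry. I slid it in about 167 mm under the catch. The buffer was felt at a cassette centre of about 71 mm, and the catch dropped at about 74–75 mm, beyond the dock's origin. That gives s of about 30 mm, which matches what I measured by camera. I then eased the push, opened the fingers to 30 mm and lifted clear.
- **Last checks:**
  - The catch is back at its starting position in the top view, within 0.2 pixel.
  - The cassette looks flat and square between catch and buffer. At release the gripper stood 0.3 mm off the lane's centre line and in line with the lane.
  - The averaged wrist force never exceeded about 8 N along the lane, and it was near zero after release.
- **What went less well:**
  - The first two-view height check failed because the arm hid the cassette from the top camera. I repeated it with the stored top picture, and it gave 40 mm against the 39 mm expected.
  - At set-down I briefly pressed the cassette on the dock floor with about 15 N before easing off.
- **Not checked:** I took no separate measurement of the bystanders' positions at the end. No contact with them was seen.

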